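# Wipe the broken tile off the sloping inspection board

## Task

A returned floor tile broke on the sloping inspection board. Take the scraper block by its wooden handle, set its sole flat against the slope near the top edge, above the pieces, and, pressing lightly (about a kilo, never over two), wipe down to the bottom edge until all three pieces have dropped into the steel tray, in as many passes as it takes. Do not touch the pieces with the gripper or disturb the vase, the bell or the stapler, and finally stand the scraper back upright on the middle of its cork mat and let go.

Things in the scene. Friction and masses are not known exactly. Their poses are not given: they have to be found in the camera images.
- board: Board plate, black rubber face, 220 (x, up-slope) x 260 (y) x 12 mm. Origin: middle of its top face, 125 mm above the bench; z = face normal. It slopes down away from the robot at 27 degrees to level: its x points back to the robot and up, its normal leans away from the robot. On buffers: gives along its normal from 3 N, then 1 mm per 6 N, hard stop at 4 mm (27 N). Face friction about 0.85.
- tray: Fixed steel tray with the legs under the board. Origin: on the bench right below the board's origin, z up, x level, towards the robot, same yaw as the board. Its open trough lies below the board's low edge: x = -195 to -80 mm, y = -140 to 140 mm outside, 55 mm high, walls 5 mm. The board's low edge is at x = -98 mm, 75 mm above the bench; what is pushed over it falls into the trough.
- scraper: Scraper block, 250 g (may vary). Origin: centre of the sole (underside). Sole block 30 mm (x) x 140 mm (y) x 18 mm high (z), grey plastic; on it a wooden rib handle 18 mm thick (x), 80 mm wide (y), from 18 to 80 mm above the sole, to be gripped across its thickness. Starts standing upright on the mat.
- mat: Fixed cork mat flat on the bench, 100 mm (x) x 190 mm (y) x 4 mm thick, to the left or right of the board. Origin: centre of its underside. The scraper's home.
- chip_a: Piece of white tile lying flat on the board, 66 x 40 x 6 mm. Origin: centre of its underside, x along its length.
- chip_b: Piece of white tile lying flat on the board, about 70 x 42 x 6 mm, narrower (26 mm) at one end. Origin: middle of its underside, x along its length.
- chip_c: Piece of white tile lying flat on the board, about 62 x 48 x 6 mm, irregular. Origin: near the middle of its underside, x along its length.
- vase: White ceramic vase, 160 mm tall, 80 mm across, origin at the centre of its foot. To be left alone.
- bell: Brass desk bell, 84 mm across, 56 mm high, origin at the centre of its underside. To be left alone.
- stapler: Black stapler, 150 mm long (x), 36 mm wide, 60 mm high, origin at the centre of its underside. To be left alone.
Not all that is in view belongs to the job. Leave any green, red or turquoise look-alike of the scraper alone.

How it is judged:
On the way, in this order (a step that is already met when the one before it is completed fails the run):
1. the scraper's sole is pressed flat (within 0.12 rad, over 4 N) on the board with its middle within 50 mm of the upper edge (contact force between scraper and board above 4 N and angle between the z axis of scraper and the z axis of board, either way round below 0.12 rad and x of scraper in the frame of board above 0.06 m), for 0.1 s.
2. still or again pressed flat like that, the scraper's middle is within 40 mm of the lower edge (contact force between scraper and board above 4 N and angle between the z axis of scraper and the z axis of board, either way round below 0.12 rad and x of scraper in the frame of board below -0.07 m), for 0.1 s.
At the end, for the whole second after the job is handed in: All three pieces lie at rest inside the steel tray's trough (below its 55 mm rim); the scraper stands upright (within 0.1 rad) at rest on its mat, its centre within 40 mm of the mat's centre, released (x of chip_a in the frame of tray between -0.195 and -0.08 m and y of chip_a in the frame of tray between -0.14 and 0.14 m and height (world z) of each of chip_a, chip_b, chip_c below 0.055 m and linear speed of each of chip_a, chip_b, chip_c below 0.03 m/s and x of chip_b in the frame of tray between -0.195 and -0.08 m and y of chip_b in the frame of tray between -0.14 and 0.14 m and x of chip_c in the frame of tray between -0.195 and -0.08 m and y of chip_c in the frame of tray between -0.14 and 0.14 m and horizontal distance between scraper and mat below 0.04 m and angle between scraper's own z axis and vertical below 0.1 rad and height (world z) of scraper below 0.012 m and linear speed of scraper below 0.02 m/s); the robot touches nothing.
It fails at once if the scraper presses on the board with more than 22 N (contact force between scraper and board above 22 N).
It fails at once if the gripper fingers touch a piece of tile (contact force between the fingers and chip_a above 0.5 N or contact force between the fingers and chip_b above 0.5 N or contact force between the fingers and chip_c above 0.5 N).
It fails at once if the vase, bell or stapler is moved over 20 mm (distance of any of vase, bell, stapler from where it was at the start of the episode above 0.02 m).
It also fails if it takes over 72 s, if anything falls off the work surface, if the arm or the gripper's body presses on something with over 40 N, if the wrist force passes 120 N, or if a joint passes its speed limit or range.

## Robot

A 7-joint arm with a two-finger parallel gripper is mounted at the origin on the work surface. World frame = base frame: x ahead of the robot, y to its left, z up, the work surface at z = 0. Lengths are in m, angles in rad, forces in N, time in s.
With the tool pointing down it reaches from about 0.4 to 0.85 m from the base axis. Payload 4.5 kg.
Tool frame: the origin (TCP) lies on the centre line of the jaws, within the pads' length; the fingertips stand 11 mm ahead of it and the grasp point (between the pads) lies 8 mm behind it; z points along the fingers, y is the direction in which the jaws open and shut (so a half turn about z gives the same grasp; the last joint's range is limited). The gripper opens to 88 mm and grips with 3 to 60 N. Pads are 18 mm wide; open, the fingers measure 123 mm over their backs; the gripper's body (75 mm by 187 mm) begins 45 mm behind the grasp point.
Start: joints at [1.363, 0.689, -0.195, 1.565, 0.157, 0.902, -0.215], TCP at [0.15, -0.607, 0.25] pointing down, gripper open.
Joint ranges: [-3.01, 3.01], [-0.46, 2.08], [-1.47, 1.51], [0.13, 2.56], [-1, 4.14], [0.04, 2.09], [-2.66, 2.66]. Speed limits (rad/s): [2.57, 2.57, 3.14, 3.14, 3.14, 3.14, 3.14].

## Interface

Orientations are given as a unit quaternion [x, y, z, w].
In Python, from plant import r, snapshot gives the robot as it stands.
- The arm moves only by the tool drive_tool, never from a script. Its argument "commands" is a list of rows, each an object of numbers: "wx", "wy", "wz": the turn, a rotation vector about the tool's x, y, z in rad; "dx", "dy", "dz": the shift along the tool's x, y, z in m; "claw": the opening, from 0 (shut) to 1 (fully open). A call has 1 to 12 rows; each row shifts and turns the commanded pose from where the row before left it, along the tool's axes as they then stand; what a row does not reach is not made up. A row lasts 1/10 s, in which the tool goes at most 50 mm and 8.59 degrees, less where a joint would pass 70% of its speed; a pose out of reach is approached as far as the arm can. A call is refused whole if a number of a shift passes 0.05 or a number of a turn 0.15, either way. A call with a gripper value outside its range is refused whole. The fingers move at their own pace and stop on an object; "grip_force" is the grip in N (left out, the last holds). Time passes only in rows, so rows that do not move let the fingers close. It gives the time, the measured TCP pose, the force and the opening at its end, in the units of the state.
- r.get_state(): the state, without advancing time (a new reading comes with each control period).
- snapshot(name): name is "scene" or "top"; returns a dict with "color" (420x560x3 uint8, red, green, blue), "fx", "fy", "cx", "cy" (pixels), "world_to_cam" (4x4, takes a point from world to camera coordinates). Camera axes: x right, y up, looking along -z (the intrinsics and any distortion apply to the point x, -y, -z); pixel columns grow to the right and rows downward; lengths in m; the calibration is good to about 2 mm. A picture is of the moment at which its call begins. There is no depth.
- r.finish_job(): hands the job in, once; it reports no verdict.
The state is a dict: "clock": time; "q": joint angles; "qd": joint speeds; "joint_torque": joint torques, N m; "tool_pos": TCP position; "eef_rot": TCP orientation; "contact_force": force on the tool from outside, world axes, zero at the start; "moment": the same for the moment, N m; "opening": opening from 0.0 (shut) to 1.0 (fully open).
Only numpy, scipy, OpenCV 4.12 (cv2) and the standard library are available. Lean on these libraries where they do the work, as an engineer would, in place of code of your own. Each camera call takes 0.05 s, during which the arm holds its last target. There are 200 camera calls.

## Working session

There is one attempt and no reset: what is moved stays moved. The work goes in short steps, Python scripts to look and compute and a tool call to move; the robot and the scene stay as the last step left them, time stands still between calls to the robot, and variables do not carry over. Pictures are saved under pics/ and viewed, on a budget of 10 in all, crops included, one or two more only if the job needs it, and the job is handed in when it is done.

Besides the shell and the picture viewer there is one more tool, called after "Call:" as a command line: name --argument value ..., lists and objects as JSON in quotes. drive_tool: Moves the arm, as the interface text tells. Its arguments: {"type":"object","properties":{"commands":{"type":"array","items":{"type":"object","properties":{"wx":{"type":"number"},"wy":{"type":"number"},"wz":{"type":"number"},"dx":{"type":"number"},"dy":{"type":"number"},"dz":{"type":"number"},"claw":{"type":"number"}}}},"grip_force":{"type":"number"}},"required":["commands"]}

```bash
ls; mkdir -p pics; python3 - <<'E'
from plant import r, snapshot
import cv2,numpy as np
for n in("scene","top"):
    s=snapshot(n); cv2.imwrite(f"pics/{n}0.png",s["color"][...,::-1]); 
    print(n,s["fx"],s["fy"],s["cx"],s["cy"],[k for k in s]);print(np.round(s["world_to_cam"],4).tolist())
print(r.get_state())
E
```

```text
pics
scene 544.2672592489777 544.2672592489777 295.16797014195623 216.92055858653208 ['color', 'fx', 'fy', 'cx', 'cy', 'world_to_cam']
[[-0.5224, 0.8527, -0.0028, 0.1534], [-0.7137, -0.4355, 0.5485, 0.3484], [0.4665, 0.2885, 0.8361, -1.7522], [0.0, 0.0, 0.0, 1.0]]
top 460.0049617984069 460.0049617984069 281.7585473110152 214.17535621669032 ['color', 'fx', 'fy', 'cx', 'cy', 'world_to_cam']
[[-0.0246, -0.9997, 0.0049, 0.1166], [0.9772, -0.023, 0.2109, -0.4997], [-0.2107, 0.01, 0.9775, -1.2742], [0.0, 0.0, 0.0, 1.0]]
{'clock': 0.1, 'q': array([ 1.36279986,  0.68989707, -0.19453127,  1.56620972,  0.15730171,
        0.90250326, -0.21506845]), 'qd': array([ 1.81592858e-04, -2.66833226e-03, -1.42882328e-03, -1.34423457e-03,
        7.23721759e-05, -3.15372580e-04, -5.80354460e-04]), 'joint_torque': array([-2.22759663e-03, -5.28501964e+01, -1.27120301e+00, -1.53838688e+01,
       -5.25347621e-02,  1.96953639e-03,  3.42692897e-05]), 'tool_pos': array([ 0.14949085, -0.60630619,  0.24900048]), 'eef_rot': array([ 9.92693512e-01,  1.20660395e-01, -1.53694982e-04, -7.98279449e-04]), 'contact_force': array([-0.26348673, -0.83472216, -0.1676418 ]), 'moment': array([-0.01553876,  0.00532436, -0.0426466 ]), 'opening': 1.0041443533315344}
```

View pics/scene0.png

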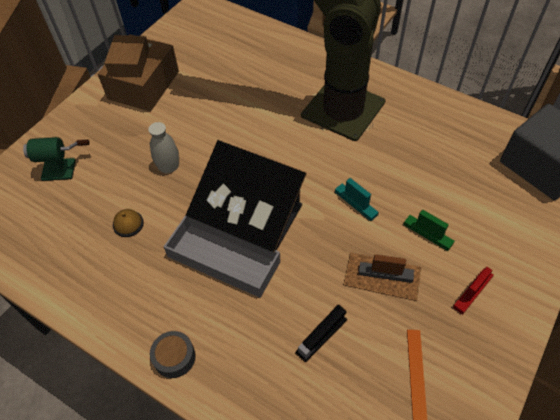

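View pics/top0.png

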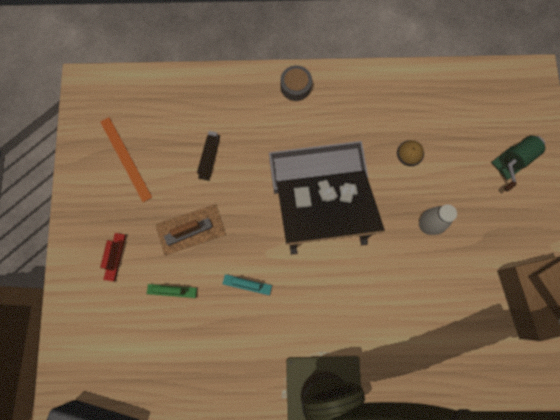

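The scene view shows the board at about (245,195) with three white pieces, the tray at (222,255), and the mat with the scraper at (385,272). The vase is at (163,150), the bell at (127,222) and the stapler at (322,332). In the top view the board is at (330,205) and the mat at (190,230). I'll enlarge these parts to measure them.

```bash
python3 - <<'E'
import cv2,numpy as np
a=cv2.imread("pics/top0.png");b=cv2.imread("pics/scene0.png")
def crop(im,x,y,w,h,W,H):
    o=cv2.resize(im[y:y+h,x:x+w],(W,H),interpolation=cv2.INTER_CUBIC)
    k=W/w
    for t in range((x+9)//10*10,x+w,10):
        cv2.line(o,(int((t-x+.5)*k),0),(int((t-x+.5)*k),4 if t%50 else 14),(0,255,255),1)
        if t%20==0: cv2.putText(o,str(t),(int((t-x)*k),22),0,.32,(0,255,255))
    for t in range((y+9)//10*10,y+h,10):
        cv2.line(o,(0,int((t-y+.5)*k)),(4 if t%50 else 14,int((t-y+.5)*k)),(0,255,255),1)
        if t%20==0: cv2.putText(o,str(t),(6,int((t-y)*k)+6),0,.32,(0,255,255))
    return np.clip(o.astype(float)*1.3,0,255).astype(np.uint8)
t=np.hstack([crop(a,265,140,125,120,400,384),crop(a,150,195,80,77,400,384)])
s=np.hstack([crop(b,340,245,85,46,400,216),np.zeros((216,400,3),np.uint8)])
s[:,400:]=crop(b,160,140,160,86,400,216)
cv2.imwrite("pics/z.png",np.vstack([t,s]))
E
```

```text
(no output)
```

View pics/z.png

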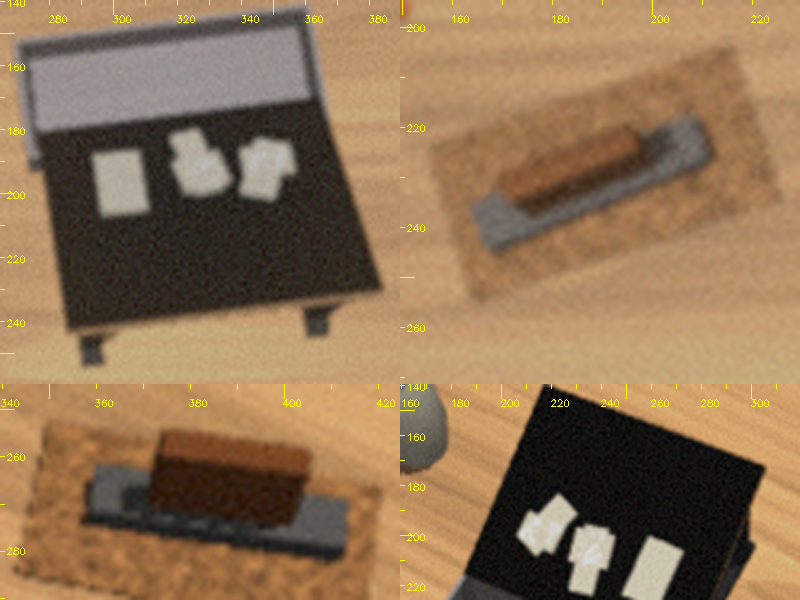

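The crops show the mat and scraper clearly, with the scraper's long axis parallel to the mat's. The pieces form two clusters plus one single, in the upper-middle to lower half of the board. Next I fit the poses from the corner pixels.

```bash
cat >h.py <<'E'
import numpy as np, json
from scipy.optimize import least_squares
from scipy.spatial.transform import Rotation as R
CAM={"scene":(544.267,295.168,216.921,np.array([[-0.5224,0.8527,-0.0028,0.1534],[-0.7137,-0.4355,0.5485,0.3484],[0.4665,0.2885,0.8361,-1.7522]])),
"top":(460.005,281.7585,214.175,np.array([[-0.0246,-0.9997,0.0049,0.1166],[0.9772,-0.023,0.2109,-0.4997],[-0.2107,0.01,0.9775,-1.2742]]))}
def proj(c,P):
    f,cx,cy,M=CAM[c];p=np.atleast_2d(P)@M[:,:3].T+M[:,3]
    return np.c_[cx+f*p[:,0]/-p[:,2],cy-f*p[:,1]/-p[:,2]]
def unproj(c,uv,n,d):  # hit plane n.p=d
    f,cx,cy,M=CAM[c];uv=np.atleast_2d(uv)
    ray=np.c_[(uv[:,0]-cx)/f,-(uv[:,1]-cy)/f,-np.ones(len(uv))]@M[:,:3]
    o=-M[:,:3].T@M[:,3];t=(d-o@n)/(ray@n);return o+ray*t[:,None]
def fit(make,obs,p0):
    s=least_squares(lambda p:np.concatenate([(proj(c,make(p,l))-uv).ravel() for c,l,uv in obs]),p0)
    return s.x,np.abs(s.fun).max()
def flat(p,l): c,s=np.cos(p[2]),np.sin(p[2]);l=np.array(l);return np.c_[p[0]+c*l[:,0]-s*l[:,1],p[1]+s*l[:,0]+c*l[:,1],l[:,2]]
def boardR(yaw):  # yaw: direction of tray x
    return R.from_euler('z',yaw).as_matrix()@R.from_euler('y',-np.deg2rad(27)).as_matrix()
def board(p,l): return np.array(l)@boardR(p[2]).T+[p[0],p[1],.125]
E
python3 - <<'E'
from h import *
a=np.array
h=.004
m,e=fit(flat,[("top",[(.05,.095,h),(.05,-.095,h),(-.05,-.095,h),(-.05,.095,h)],a([(155.1,223.1),(216.5,203.5),(226.5,234.1),(165.1,255.1)])),
 ("scene",[(-.05,-.095,h),(.05,-.095,h),(-.05,.095,h)][:1],a([(351.2,252.6)]))],[.6,.3,.3]);print("mat",m,e)
print(proj("scene",flat(m,[(.05,.095,h),(.05,-.095,h),(-.05,-.095,h),(-.05,.095,h)])))
k,e=fit(flat,[("top",[(.015,.07,.022),(.015,-.07,.022)],a([(163.9,235.1),(207.9,216.9)])),
 ("top",[(.009,.04,.084),(.009,-.04,.084)],a([(169.5,230.9),(197.1,219.5)]))],m);print("scraper",k,e)
H=[(.009,.04,.084),(.009,-.04,.084),(-.009,-.04,.084),(-.009,.04,.084)]
print(proj("scene",flat(k,H)))
L=[(-.11,-.13,0),(-.11,.13,0),(.11,.13,0),(.11,-.13,0)]
b,e=fit(board,[("top",L,a([(278.1,181.2),(366.6,171.2),(384.7,230.6),(286.3,243.1)]))],[.7,-.1,np.pi]);print("board",b,e)
print(proj("scene",board(b,L)))
E
```

```text
mat [0.47503018 0.37639875 0.30581084] 1.5057037407581788
[[416.03649044 300.56931048]
 [342.40415711 284.292953  ]
 [349.69429626 251.5363757 ]
 [420.72368614 266.62346771]]
scraper [0.46426066 0.37898595 0.38189621] 0.8692611646763737
[[404.9282255  263.31793609]
 [372.6359543  258.62152305]
 [373.28249885 252.40466843]
 [405.34689356 257.03302368]]
board [ 0.51005811 -0.02381444  3.23585139] 0.8302911925501917
[[271.50791853 250.62763253]
 [184.40246621 213.18848664]
 [217.53400256 137.60663663]
 [305.34118485 171.26357721]]
```

```bash
cat >>h.py <<'E'
BOARD=np.array([.510,-.024,3.236]);SCR=np.array([.464,.379,.382])
def pose_flat(x,y,z,yaw):  # tool down, tool y along yaw
    ty=np.array([np.cos(yaw),np.sin(yaw),0]);tz=np.array([0,0,-1.]);return np.array([x,y,z]),np.c_[np.cross(ty,tz),ty,tz]
def pose_board(bx,by,h,b=BOARD): # TCP at height h over the face, tool y along -board x (down-slope)
    B=boardR(b[2]);ty=-B[:,0];tz=-B[:,2];return board(b,[(bx,by,h)])[0],np.c_[np.cross(ty,tz),ty,tz]
def delta(st,pose):
    T=R.from_quat(st["eef_rot"]).as_matrix();p,M=pose
    rv=R.from_matrix(T.T@M).as_rotvec()
    print("turn (tool)",np.round(rv,4),"|",round(np.linalg.norm(rv),3)," shift after turn",np.round(M.T@(p-st["tool_pos"]),4)," shift now-frame",np.round(T.T@(p-st["tool_pos"]),4))
E
python3 - <<'E'
from h import *
L=[(-.11,-.13,0),(-.11,.13,0),(.11,.13,0),(.11,-.13,0)]
a=np.array
b,e=fit(board,[("top",L,a([(278.1,181.2),(366.6,171.2),(384.7,230.6),(286.3,243.1)])),("scene",L[2:],a([(217.5,139.4),(305.5,172.5)]))],[.5,-.02,3.23]);print(b,e)
B=boardR(b[2]);n=B[:,2];o=a([b[0],b[1],.125])
# chip outline points in top crop (k=3.2)
for nm,P in dict(single=[(92,150),(142,147),(149,213),(100,217)],mid=[(170,135),(200,127),(232,183),(182,196)],right=[(240,150),(290,138),(297,175),(272,201),(240,195)]).items():
    uv=a(P)/3.2+a([264.5,139.5]);q=unproj("top",uv,n,n@o+.006);print(nm,np.round((q-o)@B[:,:2]*1000).tolist())
E
```

```text
[ 0.51111092 -0.02313511  3.23533687] 1.4496093898640652
single [[-76.0, -87.0], [-72.0, -43.0], [4.0, -48.0], [2.0, -90.0]]
mid [[-83.0, -17.0], [-88.0, 11.0], [-19.0, 27.0], [-11.0, -18.0]]
right [[-56.0, 41.0], [-63.0, 87.0], [-20.0, 84.0], [6.0, 57.0], [-5.0, 31.0]]
```

Call:
drive_tool --commands '[{"dz":-0.03},{"dx":0.045,"wz":-0.074},{"dx":0.045,"wz":-0.074},{"dx":0.045,"wz":-0.074},{"dx":0.045,"wz":-0.074},{"dx":0.045,"wz":-0.074},{"dx":0.045,"wz":-0.074},{"dx":0.045,"wz":-0.074},{"dx":0.045,"wz":-0.074},{"dx":0.045,"wz":-0.074},{"dx":0.045,"wz":-0.074},{"dx":0.045,"wz":-0.074}]'

```text
validation failed for argument at $.co...
```

Call:
drive_tool --commands '[{"dx":0.045,"wz":-0.074},{"dx":0.045,"wz":-0.074},{"dx":0.045,"wz":-0.074},{"dx":0.045,"wz":-0.074},{"dx":0.045,"wz":-0.074},{"dx":0.045,"wz":-0.074},{"dx":0.045,"wz":-0.074},{"dx":0.045,"wz":-0.074},{"dx":0.045,"wz":-0.074},{"dx":0.045,"wz":-0.074},{"dx":0.045,"wz":-0.074},{}]'

```text
validation failed for argument at $.co...
```

```bash
python3 - <<'E'
from plant import r
from h import *
s=r.get_state();print(s["clock"],s["tool_pos"],np.round(s["q"],2))
delta(s,pose_flat(.464,.379,.2,.382))
E
```

```text
0.1 [ 0.14949085 -0.60630619  0.24900048] [ 1.36  0.69 -0.19  1.57  0.16  0.9  -0.22]
turn (tool) [-1.3000e-03 -1.3000e-03 -1.7109e+00] | 1.711  shift after turn [0.797  0.6591 0.049 ]  shift now-frame [ 0.5414 -0.8812  0.0504]
```

Call:
drive_tool --commands '[{"dx":0,"dy":0,"dz":-0.03,"wx":0,"wy":0,"wz":0,"claw":1}]'

```text
clock: 0.2
tool_pos: [0.1486, -0.604, 0.2758]
eef_rot: [0.993, 0.121, -0.001, -0.005]
contact_force: [0.2, -0.8, 0.9]
opening: 1.003
```

All the keys are required. I'll send the arc with full rows.

Call:
drive_tool --commands '[{"dx":0.045,"dy":0,"dz":0,"wx":0,"wy":0,"wz":-0.074,"claw":1},{"dx":0.045,"dy":0,"dz":0,"wx":0,"wy":0,"wz":-0.074,"claw":1},{"dx":0.045,"dy":0,"dz":0,"wx":0,"wy":0,"wz":-0.074,"claw":1},{"dx":0.045,"dy":0,"dz":0,"wx":0,"wy":0,"wz":-0.074,"claw":1},{"dx":0.045,"dy":0,"dz":0,"wx":0,"wy":0,"wz":-0.074,"claw":1},{"dx":0.045,"dy":0,"dz":0,"wx":0,"wy":0,"wz":-0.074,"claw":1},{"dx":0.045,"dy":0,"dz":0,"wx":0,"wy":0,"wz":-0.074,"claw":1},{"dx":0.045,"dy":0,"dz":0,"wx":0,"wy":0,"wz":-0.074,"claw":1},{"dx":0.045,"dy":0,"dz":0,"wx":0,"wy":0,"wz":-0.074,"claw":1},{"dx":0.045,"dy":0,"dz":0,"wx":0,"wy":0,"wz":-0.074,"claw":1},{"dx":0.045,"dy":0,"dz":0,"wx":0,"wy":0,"wz":-0.074,"claw":1},{"dx":0.045,"dy":0,"dz":0,"wx":0,"wy":0,"wz":-0.074,"claw":1}]'

```text
clock: 1.4
tool_pos: [0.5668, -0.2896, 0.2792]
eef_rot: [0.844, 0.537, -0.0, -0.0]
contact_force: [-0.2, 0.4, -1.0]
opening: 0.999
```

Call:
drive_tool --commands '[{"dx":0.045,"dy":0,"dz":0,"wx":0,"wy":0,"wz":-0.074,"claw":1},{"dx":0.045,"dy":0,"dz":0,"wx":0,"wy":0,"wz":-0.074,"claw":1},{"dx":0.045,"dy":0,"dz":0,"wx":0,"wy":0,"wz":-0.074,"claw":1},{"dx":0.045,"dy":0,"dz":0,"wx":0,"wy":0,"wz":-0.074,"claw":1},{"dx":0.045,"dy":0,"dz":0,"wx":0,"wy":0,"wz":-0.074,"claw":1},{"dx":0.045,"dy":0,"dz":0,"wx":0,"wy":0,"wz":-0.074,"claw":1},{"dx":0.045,"dy":0,"dz":0,"wx":0,"wy":0,"wz":-0.074,"claw":1},{"dx":0.045,"dy":0,"dz":0,"wx":0,"wy":0,"wz":-0.074,"claw":1},{"dx":0.045,"dy":0,"dz":0,"wx":0,"wy":0,"wz":-0.074,"claw":1},{"dx":0,"dy":0,"dz":0,"wx":0,"wy":0,"wz":0,"claw":1}]'

```text
clock: 2.4
tool_pos: [0.621, 0.1121, 0.2799]
eef_rot: [0.618, 0.786, 0.002, -0.003]
contact_force: [-0.7, 0.8, 0.2]
opening: 1.0
```

```bash
python3 - <<'E'
from plant import r
from h import *
s=r.get_state();print(s["clock"],s["tool_pos"],np.round(s["q"],2))
delta(s,pose_flat(.464,.379,.2,.382))
E
```

```text
2.4 [0.62102904 0.11213789 0.27993422] [ 0.06  0.71 -0.57  1.5   0.41  1.05 -0.37]
turn (tool) [ 0.0006 -0.0071 -0.1433] | 0.143  shift after turn [ 0.3062 -0.0462  0.0799]  shift now-frame [ 0.2958 -0.0895  0.082 ]
```

Call:
drive_tool --commands '[{"dx":0,"dy":0,"dz":0,"wx":0,"wy":-0.007,"wz":-0.143,"claw":1},{"dx":0.0383,"dy":-0.0058,"dz":0.007,"wx":0,"wy":0,"wz":0,"claw":1},{"dx":0.0383,"dy":-0.0058,"dz":0.007,"wx":0,"wy":0,"wz":0,"claw":1},{"dx":0.0383,"dy":-0.0058,"dz":0.007,"wx":0,"wy":0,"wz":0,"claw":1},{"dx":0.0383,"dy":-0.0058,"dz":0.007,"wx":0,"wy":0,"wz":0,"claw":1},{"dx":0.0383,"dy":-0.0058,"dz":0.007,"wx":0,"wy":0,"wz":0,"claw":1},{"dx":0.0383,"dy":-0.0058,"dz":0.007,"wx":0,"wy":0,"wz":0,"claw":1},{"dx":0.0383,"dy":-0.0058,"dz":0.007,"wx":0,"wy":0,"wz":0,"claw":1},{"dx":0.0383,"dy":-0.0058,"dz":0.007,"wx":0,"wy":0,"wz":0,"claw":1},{"dx":0,"dy":0,"dz":0.03,"wx":0,"wy":0,"wz":0,"claw":1},{"dx":0,"dy":0,"dz":0,"wx":0,"wy":0,"wz":0,"claw":1}]'

```text
clock: 3.5
tool_pos: [0.468, 0.3695, 0.1883]
eef_rot: [0.565, 0.825, -0.006, 0.002]
contact_force: [-0.2, -2.0, -0.1]
opening: 0.998
```

```bash
python3 - <<'E'
from plant import r,snapshot
from h import *
import cv2
s=r.get_state();print(s["clock"],s["tool_pos"],np.round(s["q"],2))
delta(s,pose_flat(.464,.379,.048,.382))
p,M=s["tool_pos"],R.from_quat(s["eef_rot"]).as_matrix()
o=[]
for n,(x,y,w,h) in dict(scene=(320,200,120,110),top=(120,180,120,110)).items():
    im=snapshot(n)["color"][...,::-1].copy()
    print(n,proj(n,[p,p+M[:,2]*.11,p+M[:,2]*.011]).round(1).tolist())
    o.append(cv2.resize(im[y:y+h,x:x+w],(400,367),interpolation=cv2.INTER_CUBIC))
cv2.imwrite("pics/hover.png",np.hstack(o))
E
```

```text
3.5 [0.46804389 0.36948998 0.18834475] [-0.46  0.77 -0.52  1.7   0.5   0.82 -0.84]
turn (tool) [-0.0072  0.0105 -0.0117] | 0.017  shift after turn [ 0.0103 -0.0002  0.1403]  shift now-frame [0.0118 0.0007 0.1402]
scene [[390.9, 235.5], [384.2, 258.0], [390.2, 237.9]]
top [[179.5, 218.5], [188.3, 226.5], [180.5, 219.3]]
```

View pics/hover.png

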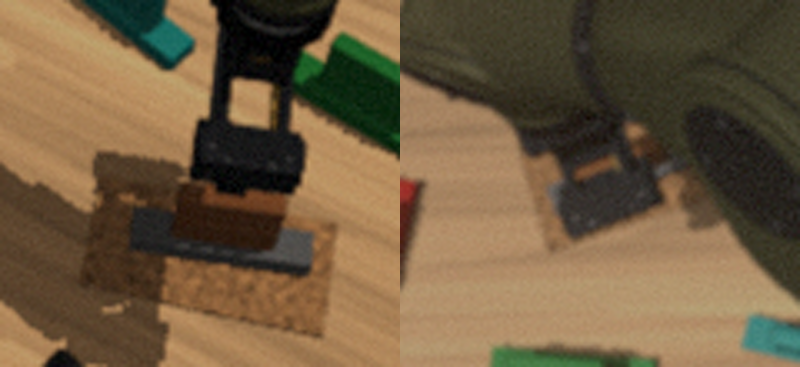

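The gripper hangs over the handle, with its jaws opening across the thickness. I'll descend and grip.

Call:
drive_tool --commands '[{"dx":0.01,"dy":0,"dz":0.03,"wx":-0.007,"wy":0.01,"wz":-0.012,"claw":1},{"dx":0,"dy":0,"dz":0.03,"wx":0,"wy":0,"wz":0,"claw":1},{"dx":0,"dy":0,"dz":0.03,"wx":0,"wy":0,"wz":0,"claw":1},{"dx":0,"dy":0,"dz":0.025,"wx":0,"wy":0,"wz":0,"claw":1},{"dx":0,"dy":0,"dz":0.015,"wx":0,"wy":0,"wz":0,"claw":1},{"dx":0,"dy":0,"dz":0.009,"wx":0,"wy":0,"wz":0,"claw":1},{"dx":0,"dy":0,"dz":0,"wx":0,"wy":0,"wz":0,"claw":1},{"dx":0,"dy":0,"dz":0,"wx":0,"wy":0,"wz":0,"claw":0.4},{"dx":0,"dy":0,"dz":0,"wx":0,"wy":0,"wz":0,"claw":0.4}]' --grip_force 40

```text
clock: 4.5
tool_pos: [0.4679, 0.3813, 0.0538]
eef_rot: [0.561, 0.828, 0.005, 0.001]
contact_force: [-0.0, -0.4, -1.1]
opening: 0.843
```

Call:
drive_tool --commands '[{"dx":0,"dy":0,"dz":0,"wx":0,"wy":0,"wz":0,"claw":0},{"dx":0,"dy":0,"dz":0,"wx":0,"wy":0,"wz":0,"claw":0},{"dx":0,"dy":0,"dz":0,"wx":0,"wy":0,"wz":0,"claw":0},{"dx":0,"dy":0,"dz":0,"wx":0,"wy":0,"wz":0,"claw":0},{"dx":0,"dy":0,"dz":0,"wx":0,"wy":0,"wz":0,"claw":0},{"dx":0,"dy":0,"dz":0,"wx":0,"wy":0,"wz":0,"claw":0}]' --grip_force 40

```text
clock: 5.1
tool_pos: [0.4671, 0.3807, 0.0525]
eef_rot: [0.561, 0.828, 0.003, 0.001]
contact_force: [-0.6, -0.3, -0.8]
opening: 0.296
```

```bash
python3 - <<'E'
from plant import r
from h import *
s=r.get_state();print(s["clock"],s["tool_pos"],s["eef_rot"],s["opening"],s["contact_force"],np.round(s["q"],2))
delta(s,pose_flat(.464,.379,.048,.382))
delta(s,pose_flat(.464,.379,.3,.094))
delta(s,pose_board(.085,-.038,.1))
E
```

```text
5.1 [0.4671183  0.38067432 0.05246026] [5.60783840e-01 8.27954845e-01 3.44696857e-03 6.14820063e-04] 0.29608216718560193 [-0.60367656 -0.26457555 -0.84483484] [-0.54  0.96 -0.39  1.76  0.65  0.55 -0.96]
turn (tool) [ 0.0064 -0.0028 -0.0019] | 0.007  shift after turn [-0.0004 -0.0035  0.0045]  shift now-frame [-0.0004 -0.0035  0.0044]
turn (tool) [ 0.0059 -0.0037  0.2861] | 0.286  shift after turn [-0.0014 -0.0033 -0.2475]  shift now-frame [ 0.0003 -0.0019 -0.2476]
turn (tool) [0.474  0.0637 0.2813] | 0.555  shift after turn [-0.3689 -0.1139 -0.1667]  shift now-frame [-0.3461 -0.1274 -0.202 ]
```

Call:
drive_tool --commands '[{"dx":0,"dy":0,"dz":0,"wx":0,"wy":0,"wz":0,"claw":0},{"dx":0,"dy":0,"dz":0,"wx":0,"wy":0,"wz":0,"claw":0},{"dx":0,"dy":0,"dz":0,"wx":0,"wy":0,"wz":0,"claw":0},{"dx":0,"dy":0,"dz":0,"wx":0,"wy":0,"wz":0,"claw":0}]'

```text
clock: 5.5
tool_pos: [0.4671, 0.3806, 0.0525]
eef_rot: [0.561, 0.828, 0.003, 0.001]
contact_force: [0.5, 0.2, -0.3]
opening: 0.202
```

```bash
python3 - <<'E'
from plant import r
from h import *
s=r.get_state();print(s["clock"],s["tool_pos"],s["eef_rot"],s["opening"],s["contact_force"],s["moment"])
E
```

```text
5.5 [0.46712115 0.3806469  0.05245661] [5.60830098e-01 8.27923548e-01 3.44089775e-03 5.99346734e-04] 0.20174655760411855 [ 0.49475721  0.22447843 -0.33138625] [-0.07367211 -0.05781697  0.01270033]
```

Call:
drive_tool --commands '[{"dx":0,"dy":0,"dz":-0.02,"wx":0,"wy":0,"wz":0,"claw":0},{"dx":0,"dy":0,"dz":-0.04,"wx":0,"wy":0,"wz":0,"claw":0},{"dx":0,"dy":0,"dz":-0.04,"wx":0,"wy":0,"wz":0,"claw":0},{"dx":0,"dy":0,"dz":-0.04,"wx":0,"wy":0,"wz":0,"claw":0},{"dx":0,"dy":0,"dz":-0.04,"wx":0,"wy":0,"wz":0,"claw":0},{"dx":0,"dy":0,"dz":-0.04,"wx":0,"wy":0,"wz":0,"claw":0},{"dx":0,"dy":0,"dz":-0.02,"wx":0.118,"wy":0.016,"wz":0.07,"claw":0},{"dx":0,"dy":0,"dz":0,"wx":0.118,"wy":0.016,"wz":0.07,"claw":0},{"dx":0,"dy":0,"dz":0,"wx":0.118,"wy":0.016,"wz":0.07,"claw":0},{"dx":0,"dy":0,"dz":0,"wx":0.118,"wy":0.016,"wz":0.07,"claw":0},{"dx":0,"dy":0,"dz":0,"wx":0,"wy":0,"wz":0,"claw":0}]' --grip_force 50

```text
clock: 6.6
tool_pos: [0.4687, 0.3774, 0.2887]
eef_rot: [0.656, 0.717, -0.174, -0.156]
contact_force: [0.5, -0.6, -3.5]
opening: 0.2
```

```bash
python3 - <<'E'
from plant import r
from h import *
s=r.get_state();print(s["clock"],s["tool_pos"],s["opening"],s["contact_force"],s["moment"],s["q"].round(2))
delta(s,pose_board(.085,-.038,.1))
E
```

```text
6.6 [0.46872903 0.37735877 0.28873128] 0.19951640770832052 [ 0.54419703 -0.63262233 -3.47898816] [-0.04632285 -0.8995228  -0.02363309] [-0.38  0.88 -0.58  1.19  0.12  1.52 -0.8 ]
turn (tool) [-0.0005  0.0009 -0.0054] | 0.006  shift after turn [-0.3655 -0.0078  0.0444]  shift now-frame [-0.3655 -0.0058  0.0447]
```

Call:
drive_tool --commands '[{"dx":-0.0365,"dy":-0.0007,"dz":0,"wx":0,"wy":0,"wz":-0.005,"claw":0},{"dx":-0.0365,"dy":-0.0007,"dz":0,"wx":0,"wy":0,"wz":0,"claw":0},{"dx":-0.0365,"dy":-0.0007,"dz":0,"wx":0,"wy":0,"wz":0,"claw":0},{"dx":-0.0365,"dy":-0.0007,"dz":0,"wx":0,"wy":0,"wz":0,"claw":0},{"dx":-0.0365,"dy":-0.0007,"dz":0,"wx":0,"wy":0,"wz":0,"claw":0},{"dx":-0.0365,"dy":-0.0007,"dz":0,"wx":0,"wy":0,"wz":0,"claw":0},{"dx":-0.0365,"dy":-0.0007,"dz":0,"wx":0,"wy":0,"wz":0,"claw":0},{"dx":-0.0365,"dy":-0.0007,"dz":0,"wx":0,"wy":0,"wz":0,"claw":0},{"dx":-0.0365,"dy":-0.0007,"dz":0.02,"wx":0,"wy":0,"wz":0,"claw":0},{"dx":-0.0365,"dy":-0.0007,"dz":0.024,"wx":0,"wy":0,"wz":0,"claw":0},{"dx":0,"dy":0,"dz":0,"wx":0,"wy":0,"wz":0,"claw":0},{"dx":0,"dy":0,"dz":0,"wx":0,"wy":0,"wz":0,"claw":0}]'

```text
clock: 7.8
tool_pos: [0.4755, 0.0134, 0.2554]
eef_rot: [0.652, 0.722, -0.171, -0.157]
contact_force: [0.2, 0.3, -1.8]
opening: 0.2
```

```bash
cat >>h.py <<'E'
def look(name,boxes,out):
    from plant import snapshot
    import cv2
    o=[]
    for n,(x,y,w,h) in boxes:
        im=snapshot(n)["color"][...,::-1]
        o.append(cv2.resize(im[y:y+h,x:x+w],(400,int(400*h/w)),interpolation=cv2.INTER_CUBIC))
    cv2.imwrite(out,np.clip(np.hstack(o)*1.4,0,255).astype(np.uint8))
def rep(s,h0=.0485):
    B=boardR(BOARD[2]);q=B.T@(s["tool_pos"]-[BOARD[0],BOARD[1],.125])
    T=R.from_quat(s["eef_rot"]).as_matrix()
    print("t",s["clock"],"sole in board mm",((q-[0,0,h0])*1000).round(1),"F board axes",(B.T@s["contact_force"]).round(1),"tilt",np.arccos(-T[:,2]@B[:,2]).round(4),"mom tool",(T.T@s["moment"]).round(2),"open",s["opening"].round(3))
E
python3 - <<'E'
from plant import r
from h import *
s=r.get_state();rep(s);print(s["q"].round(2));delta(s,pose_board(.085,-.038,.0685))
look("x",[("scene",(160,100,160,160)),("top",(250,130,150,150))],"pics/b0.png")
E
```

```text
Traceback (most recent call last):
  File "h.py", line 40, in rep
    print("t",s["clock"],"sole in board mm",((q-[0,0,h0])*1000).round(1),"F board axes",(B.T@s["contact_force"]).round(1),"tilt",np.arccos(-T[:,2]@B[:,2]).round(4),"mom tool",(T.T@s["moment"]).round(2),"open",s["opening"].round(3))
                                                                                                                                                                                                                 ^^^^^^^^^^^^^^^^^^
AttributeError: 'float' object has no attribute 'round'
```

```bash
sed -i 's/s\["opening"\].round(3)/round(s["opening"],3)/' h.py
python3 - <<'E'
from plant import r
from h import *
s=r.get_state();rep(s);print(s["q"].round(2));delta(s,pose_board(.085,-.038,.0685))
look("x",[("scene",(160,100,160,160)),("top",(250,130,150,150))],"pics/b0.png")
E
```

```text
t 7.8 sole in board mm [ 86.7 -40.5  53.7] F board axes [-1.  -0.3 -1.5] tilt 0.0029 mom tool [-0.79 -0.01 -0.  ] open 0.2
[ 0.19  0.76 -0.56  1.61  0.28  1.35 -0.36]
turn (tool) [ 0.0029 -0.      0.0068] | 0.007  shift after turn [-0.0025  0.0017  0.0337]  shift now-frame [-0.0025  0.0015  0.0337]
```

View pics/b0.png

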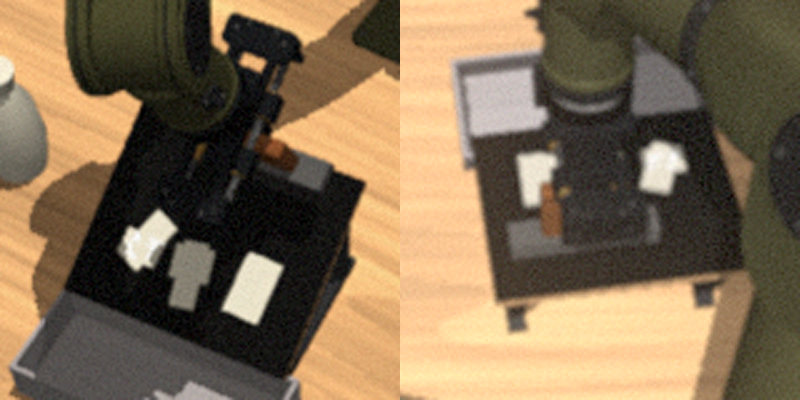

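The scraper is level over the top of the slope, above all the pieces: the white rectangle at left in the top view, one piece under the gripper and the cluster at right. I'll lower it carefully.

Call:
drive_tool --commands '[{"dx":0,"dy":0,"dz":0.015,"wx":0.003,"wy":0,"wz":0.007,"claw":0},{"dx":0,"dy":0,"dz":0.015,"wx":0,"wy":0,"wz":0,"claw":0},{"dx":0,"dy":0,"dz":0.01,"wx":0,"wy":0,"wz":0,"claw":0},{"dx":0,"dy":0,"dz":0.006,"wx":0,"wy":0,"wz":0,"claw":0},{"dx":0,"dy":0,"dz":0,"wx":0,"wy":0,"wz":0,"claw":0},{"dx":0,"dy":0,"dz":0,"wx":0,"wy":0,"wz":0,"claw":0}]'

```text
clock: 8.5
tool_pos: [0.4559, 0.0122, 0.2147]
eef_rot: [0.654, 0.719, -0.173, -0.157]
contact_force: [0.5, -0.3, -1.8]
opening: 0.201
```

```bash
python3 - <<'E'
from plant import r
from h import *
s=r.get_state();rep(s);delta(s,pose_board(.085,-.038,.0485))
E
```

```text
t 8.5 sole in board mm [ 85.6 -41.2   8.5] F board axes [-1.3  0.3 -1.4] tilt 0.0004 mom tool [-0.8  -0.09  0.06] open 0.201
turn (tool) [ 0.0001 -0.0004 -0.    ] | 0.0  shift after turn [-0.0032  0.0006  0.0085]  shift now-frame [-0.0032  0.0006  0.0085]
```

Call:
drive_tool --commands '[{"dx":-0.003,"dy":0,"dz":0.002,"wx":0,"wy":0,"wz":0,"claw":0},{"dx":0,"dy":0,"dz":0.002,"wx":0,"wy":0,"wz":0,"claw":0},{"dx":0,"dy":0,"dz":0.001,"wx":0,"wy":0,"wz":0,"claw":0},{"dx":0,"dy":0,"dz":0,"wx":0,"wy":0,"wz":0,"claw":0}]'

```text
clock: 8.9
tool_pos: [0.4534, 0.0085, 0.2098]
eef_rot: [0.655, 0.719, -0.173, -0.158]
contact_force: [-0.1, -0.3, -2.2]
opening: 0.199
```

```bash
python3 - <<'E'
from plant import r
from h import *
s=r.get_state();rep(s)
E
```

```text
t 8.9 sole in board mm [ 86.  -37.7   2.9] F board axes [-0.9  0.3 -2.1] tilt 0.0013 mom tool [-0.76 -0.05 -0.04] open 0.199
```

Call:
drive_tool --commands '[{"dx":0,"dy":0,"dz":0.001,"wx":0,"wy":0,"wz":0,"claw":0},{"dx":0,"dy":0,"dz":0.001,"wx":0,"wy":0,"wz":0,"claw":0},{"dx":0,"dy":0,"dz":0,"wx":0,"wy":0,"wz":0,"claw":0}]'

```text
clock: 9.2
tool_pos: [0.4528, 0.0088, 0.2084]
eef_rot: [0.654, 0.719, -0.173, -0.157]
contact_force: [1.0, -0.0, 0.9]
opening: 0.199
```

```bash
python3 - <<'E'
from plant import r
from h import *
s=r.get_state();rep(s)
E
```

```text
t 9.2 sole in board mm [ 85.8 -38.    1.4] F board axes [-0.5  0.1  1.2] tilt 0.0005 mom tool [-0.58 -0.16  0.06] open 0.199
```

Call:
drive_tool --commands '[{"dx":0,"dy":0,"dz":0.001,"wx":0,"wy":0,"wz":0,"claw":0},{"dx":0,"dy":0,"dz":0,"wx":0,"wy":0,"wz":0,"claw":0}]'

```text
clock: 9.4
tool_pos: [0.4525, 0.0088, 0.2078]
eef_rot: [0.655, 0.719, -0.173, -0.157]
contact_force: [1.2, 0.1, 5.3]
opening: 0.197
```

```bash
python3 - <<'E'
from plant import r
from h import *
s=r.get_state();rep(s)
E
```

```text
t 9.4 sole in board mm [ 85.8 -38.    0.7] F board axes [1.3 0.  5.3] tilt 0.0004 mom tool [-0.32 -0.24  0.06] open 0.197
```

Call:
drive_tool --commands '[{"dx":0,"dy":0,"dz":0.0005,"wx":0,"wy":0,"wz":0,"claw":0},{"dx":0,"dy":0,"dz":0,"wx":0,"wy":0,"wz":0,"claw":0}]'

```text
clock: 9.6
tool_pos: [0.4524, 0.0088, 0.2075]
eef_rot: [0.655, 0.719, -0.173, -0.157]
contact_force: [2.6, 1.0, 7.5]
opening: 0.195
```

```bash
python3 - <<'E'
from plant import r
from h import *
s=r.get_state();rep(s)
E
```

```text
t 9.6 sole in board mm [ 85.8 -38.    0.4] F board axes [ 1.  -0.7  7.9] tilt 0.0004 mom tool [-0.17 -0.25  0.04] open 0.195
```

Call:
drive_tool --commands '[{"dx":0,"dy":0.004,"dz":0,"wx":0,"wy":0,"wz":0,"claw":0},{"dx":0,"dy":0.006,"dz":0,"wx":0,"wy":0,"wz":0,"claw":0},{"dx":0,"dy":0.008,"dz":0,"wx":0,"wy":0,"wz":0,"claw":0},{"dx":0,"dy":0.008,"dz":0,"wx":0,"wy":0,"wz":0,"claw":0}]'

```text
clock: 10.0
tool_pos: [0.4727, 0.0106, 0.1966]
eef_rot: [0.654, 0.719, -0.175, -0.159]
contact_force: [-3.4, 0.3, 13.6]
opening: 0.199
```

```bash
python3 - <<'E'
from plant import r
from h import *
s=r.get_state();rep(s)
E
```

```text
t 10.0 sole in board mm [ 62.7 -38.   -0.1] F board axes [ 9.2 -0.6 10.6] tilt 0.007 mom tool [ 1.57 -0.14  0.05] open 0.199
```

Call:
drive_tool --commands '[{"dx":0,"dy":0.01,"dz":-0.0004,"wx":0,"wy":0,"wz":0,"claw":0},{"dx":0,"dy":0.01,"dz":0,"wx":0,"wy":0,"wz":0,"claw":0},{"dx":0,"dy":0.01,"dz":0,"wx":0,"wy":0,"wz":0,"claw":0},{"dx":0,"dy":0.01,"dz":0,"wx":0,"wy":0,"wz":0,"claw":0}]'

```text
clock: 10.4
tool_pos: [0.5091, 0.014, 0.1784]
eef_rot: [0.654, 0.719, -0.175, -0.159]
contact_force: [-2.4, 0.2, 11.6]
opening: 0.203
```

```bash
python3 - <<'E'
from plant import r
from h import *
s=r.get_state();rep(s)
E
```

```text
t 10.4 sole in board mm [ 21.9 -37.9   0.3] F board axes [ 7.4 -0.4  9.3] tilt 0.0057 mom tool [ 1.15 -0.21  0.11] open 0.203
```

Call:
drive_tool --commands '[{"dx":0,"dy":0.01,"dz":0,"wx":0,"wy":0,"wz":0,"claw":0},{"dx":0,"dy":0.01,"dz":0,"wx":0,"wy":0,"wz":0,"claw":0},{"dx":0,"dy":0.01,"dz":0,"wx":0,"wy":0,"wz":0,"claw":0},{"dx":0,"dy":0.01,"dz":0,"wx":0,"wy":0,"wz":0,"claw":0}]'

```text
clock: 10.8
tool_pos: [0.5446, 0.0174, 0.1603]
eef_rot: [0.654, 0.719, -0.175, -0.159]
contact_force: [-1.7, -0.4, 9.3]
opening: 0.196
```

```bash
python3 - <<'E'
from plant import r
from h import *
s=r.get_state();rep(s)
E
```

```text
t 10.8 sole in board mm [-18.2 -37.9   0.4] F board axes [5.8 0.3 7.5] tilt 0.0056 mom tool [ 1.14 -0.18  0.14] open 0.196
```

Call:
drive_tool --commands '[{"dx":0,"dy":0.01,"dz":0,"wx":0,"wy":0,"wz":0,"claw":0},{"dx":0,"dy":0.01,"dz":0,"wx":0,"wy":0,"wz":0,"claw":0},{"dx":0,"dy":0.01,"dz":0,"wx":0,"wy":0,"wz":0,"claw":0}]'

```text
clock: 11.1
tool_pos: [0.5714, 0.0199, 0.1467]
eef_rot: [0.654, 0.719, -0.175, -0.159]
contact_force: [-1.7, 0.6, 9.5]
opening: 0.2
```

```bash
python3 - <<'E'
from plant import r
from h import *
s=r.get_state();rep(s);print(s["q"].round(2))
E
```

```text
t 11.1 sole in board mm [-48.3 -37.9   0.4] F board axes [ 5.8 -0.7  7.7] tilt 0.0053 mom tool [ 1.04 -0.27  0.08] open 0.2
[ 0.12  1.01 -0.5   1.35  0.35  1.37 -0.34]
```

Call:
drive_tool --commands '[{"dx":0,"dy":0.01,"dz":0,"wx":0,"wy":0,"wz":0,"claw":0},{"dx":0,"dy":0.01,"dz":0,"wx":0,"wy":0,"wz":0,"claw":0},{"dx":0,"dy":0.01,"dz":0,"wx":0,"wy":0,"wz":0,"claw":0}]'

```text
clock: 11.4
tool_pos: [0.5981, 0.0224, 0.133]
eef_rot: [0.654, 0.719, -0.174, -0.159]
contact_force: [-2.3, -0.2, 10.2]
opening: 0.201
```

```bash
python3 - <<'E'
from plant import r
from h import *
s=r.get_state();rep(s)
E
```

```text
t 11.4 sole in board mm [-78.4 -37.9   0.4] F board axes [ 6.6 -0.   8. ] tilt 0.005 mom tool [ 1.   -0.24  0.09] open 0.201
```

Call:
drive_tool --commands '[{"dx":0,"dy":0.008,"dz":0,"wx":0,"wy":0,"wz":0,"claw":0},{"dx":0,"dy":0.007,"dz":0,"wx":0,"wy":0,"wz":0,"claw":0},{"dx":0,"dy":0.007,"dz":0,"wx":0,"wy":0,"wz":0,"claw":0},{"dx":0,"dy":0,"dz":0,"wx":0,"wy":0,"wz":0,"claw":0}]'

```text
clock: 11.8
tool_pos: [0.6184, 0.0243, 0.1226]
eef_rot: [0.654, 0.719, -0.174, -0.158]
contact_force: [-0.8, 0.1, 8.7]
opening: 0.199
```

```bash
python3 - <<'E'
from plant import r
from h import *
s=r.get_state();rep(s)
look("x",[("scene",(150,130,160,160)),("top",(250,130,150,150))],"pics/b1.png")
E
```

```text
t 11.8 sole in board mm [-101.3  -37.9    0.4] F board axes [ 4.7 -0.2  7.4] tilt 0.0031 mom tool [ 0.48 -0.28  0.11] open 0.199
```

View pics/b1.png

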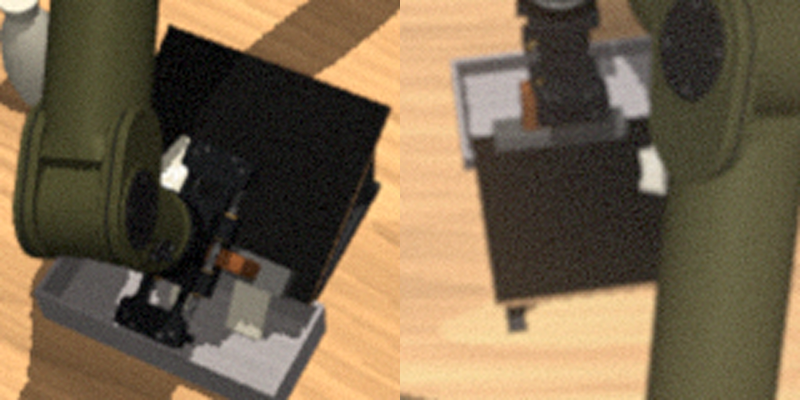

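The right-hand cluster is still on the board, at about (655,170) in the top half. At least one piece is in the tray. I'll lift off and return to the top for a second pass at y = +52 mm.

Call:
drive_tool --commands '[{"dx":0,"dy":0,"dz":-0.02,"wx":0,"wy":0,"wz":0,"claw":0},{"dx":0,"dy":0,"dz":-0.025,"wx":0,"wy":0,"wz":0,"claw":0},{"dx":-0.009,"dy":-0.03,"dz":0,"wx":0,"wy":0,"wz":0,"claw":0},{"dx":-0.016,"dy":-0.032,"dz":0,"wx":0,"wy":0,"wz":0,"claw":0},{"dx":-0.016,"dy":-0.032,"dz":0,"wx":0,"wy":0,"wz":0,"claw":0},{"dx":-0.016,"dy":-0.032,"dz":0,"wx":0,"wy":0,"wz":0,"claw":0},{"dx":-0.016,"dy":-0.032,"dz":0,"wx":0,"wy":0,"wz":0,"claw":0},{"dx":-0.016,"dy":-0.027,"dz":0,"wx":0,"wy":0,"wz":0,"claw":0},{"dx":0,"dy":0,"dz":0,"wx":0,"wy":0,"wz":0,"claw":0},{"dx":0,"dy":0,"dz":0,"wx":0,"wy":0,"wz":0,"claw":0}]'

```text
clock: 12.9
tool_pos: [0.4833, -0.0783, 0.2457]
eef_rot: [0.655, 0.719, -0.173, -0.158]
contact_force: [0.3, -0.2, -2.3]
opening: 0.196
```

```bash
python3 - <<'E'
from plant import r
from h import *
s=r.get_state();rep(s);delta(s,pose_board(.083,.052,.0485));print(s["q"].round(2))
look("x",[("scene",(150,130,160,160)),("top",(250,130,150,150))],"pics/b2.png")
E
```

```text
t 12.9 sole in board mm [83.1 51.5 44.7] F board axes [-1.3  0.3 -1.9] tilt 0.0011 mom tool [-0.81  0.    0.07] open 0.196
turn (tool) [-0.0007 -0.0009 -0.0015] | 0.002  shift after turn [-0.0005  0.0001  0.0447]  shift now-frame [-0.0005  0.0001  0.0447]
[ 0.32  0.78 -0.53  1.58  0.34  1.37 -0.23]
```

View pics/b2.png

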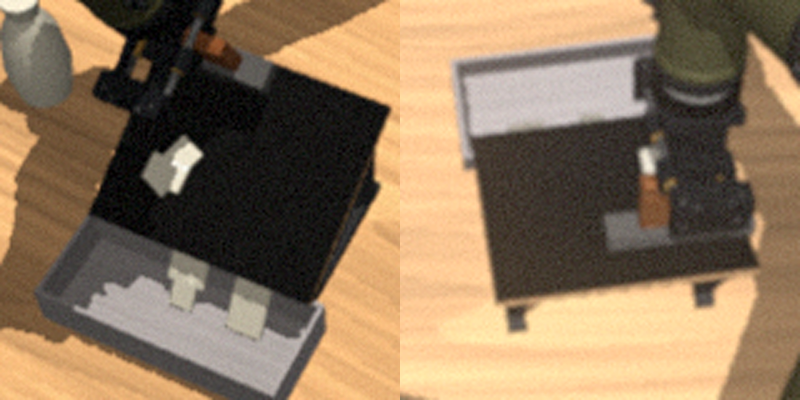

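Two pieces now lie in the tray at (185,280) and (248,305) in the scene half. The last cluster is on the board at (175,165), under the new lane.

Call:
drive_tool --commands '[{"dx":0,"dy":0,"dz":0.015,"wx":0,"wy":0,"wz":0,"claw":0},{"dx":0,"dy":0,"dz":0.015,"wx":0,"wy":0,"wz":0,"claw":0},{"dx":0,"dy":0,"dz":0.009,"wx":0,"wy":0,"wz":0,"claw":0},{"dx":0,"dy":0,"dz":0.002,"wx":0,"wy":0,"wz":0,"claw":0},{"dx":0,"dy":0,"dz":0,"wx":0,"wy":0,"wz":0,"claw":0},{"dx":0,"dy":0,"dz":0.001,"wx":0,"wy":0,"wz":0,"claw":0},{"dx":0,"dy":0,"dz":0,"wx":0,"wy":0,"wz":0,"claw":0}]'

```text
clock: 13.7
tool_pos: [0.4649, -0.0796, 0.2087]
eef_rot: [0.655, 0.719, -0.173, -0.157]
contact_force: [-0.4, 1.1, -3.5]
opening: 0.204
```

```bash
python3 - <<'E'
from plant import r
from h import *
s=r.get_state();rep(s)
E
```

```text
t 13.7 sole in board mm [82.7 51.1  3.3] F board axes [-1.3 -1.1 -3.3] tilt 0.0004 mom tool [-0.73 -0.03  0.03] open 0.204
```

Call:
drive_tool --commands '[{"dx":0,"dy":0,"dz":0.001,"wx":0,"wy":0,"wz":0,"claw":0},{"dx":0,"dy":0,"dz":0.001,"wx":0,"wy":0,"wz":0,"claw":0},{"dx":0,"dy":0,"dz":0.001,"wx":0,"wy":0,"wz":0,"claw":0},{"dx":0,"dy":0,"dz":0,"wx":0,"wy":0,"wz":0,"claw":0}]'

```text
clock: 14.1
tool_pos: [0.4638, -0.0796, 0.2067]
eef_rot: [0.655, 0.719, -0.172, -0.157]
contact_force: [2.2, 0.5, 6.0]
opening: 0.198
```

```bash
python3 - <<'E'
from plant import r
from h import *
s=r.get_state();rep(s)
E
```

```text
t 14.1 sole in board mm [82.8 51.   1. ] F board axes [ 0.8 -0.3  6.3] tilt 0.0008 mom tool [-0.25 -0.19  0.07] open 0.198
```

Call:
drive_tool --commands '[{"dx":0,"dy":0,"dz":0.0005,"wx":0,"wy":0,"wz":0,"claw":0},{"dx":0,"dy":0,"dz":0,"wx":0,"wy":0,"wz":0,"claw":0}]'

```text
clock: 14.3
tool_pos: [0.4637, -0.0796, 0.2065]
eef_rot: [0.655, 0.719, -0.172, -0.157]
contact_force: [1.3, -0.2, 9.0]
opening: 0.195
```

```bash
python3 - <<'E'
from plant import r
from h import *
s=r.get_state();rep(s)
E
```

```text
t 14.3 sole in board mm [82.8 51.   0.8] F board axes [2.9 0.3 8.6] tilt 0.0012 mom tool [-0.2  -0.23  0.09] open 0.195
```

Call:
drive_tool --commands '[{"dx":0,"dy":0.006,"dz":-0.0004,"wx":0,"wy":0,"wz":0,"claw":0},{"dx":0,"dy":0.01,"dz":0,"wx":0,"wy":0,"wz":0,"claw":0},{"dx":0,"dy":0.01,"dz":0,"wx":0,"wy":0,"wz":0,"claw":0},{"dx":0,"dy":0.01,"dz":0,"wx":0,"wy":0,"wz":0,"claw":0},{"dx":0,"dy":0.01,"dz":0,"wx":0,"wy":0,"wz":0,"claw":0}]'

```text
clock: 14.8
tool_pos: [0.5021, -0.0764, 0.1867]
eef_rot: [0.654, 0.718, -0.175, -0.159]
contact_force: [-3.6, -0.4, 12.6]
opening: 0.197
```

```bash
python3 - <<'E'
from plant import r
from h import *
s=r.get_state();rep(s)
E
```

```text
t 14.8 sole in board mm [39.4 51.4  0.6] F board axes [8.9 0.  9.6] tilt 0.0063 mom tool [ 1.51 -0.21  0.03] open 0.197
```

Call:
drive_tool --commands '[{"dx":0,"dy":0.01,"dz":0,"wx":0,"wy":0,"wz":0,"claw":0},{"dx":0,"dy":0.01,"dz":0,"wx":0,"wy":0,"wz":0,"claw":0},{"dx":0,"dy":0.01,"dz":0,"wx":0,"wy":0,"wz":0,"claw":0},{"dx":0,"dy":0.01,"dz":0,"wx":0,"wy":0,"wz":0,"claw":0},{"dx":0,"dy":0.01,"dz":0,"wx":0,"wy":0,"wz":0,"claw":0}]'

```text
clock: 15.3
tool_pos: [0.5467, -0.0721, 0.1639]
eef_rot: [0.654, 0.719, -0.175, -0.159]
contact_force: [-1.6, -0.4, 11.4]
opening: 0.2
```

```bash
python3 - <<'E'
from plant import r
from h import *
s=r.get_state();rep(s)
E
```

```text
t 15.3 sole in board mm [-10.9  51.3   0.7] F board axes [6.6 0.3 9.4] tilt 0.0056 mom tool [ 1.35 -0.13  0.1 ] open 0.2
```

Call:
drive_tool --commands '[{"dx":0,"dy":0.01,"dz":0,"wx":0,"wy":0,"wz":0,"claw":0},{"dx":0,"dy":0.01,"dz":0,"wx":0,"wy":0,"wz":0,"claw":0},{"dx":0,"dy":0.01,"dz":0,"wx":0,"wy":0,"wz":0,"claw":0},{"dx":0,"dy":0.01,"dz":0,"wx":0,"wy":0,"wz":0,"claw":0},{"dx":0,"dy":0.01,"dz":0,"wx":0,"wy":0,"wz":0,"claw":0}]'

```text
clock: 15.8
tool_pos: [0.5915, -0.0678, 0.1412]
eef_rot: [0.654, 0.719, -0.175, -0.159]
contact_force: [-1.7, 0.1, 11.0]
opening: 0.203
```

```bash
python3 - <<'E'
from plant import r
from h import *
s=r.get_state();rep(s)
E
```

```text
t 15.8 sole in board mm [-61.2  51.3   0.9] F board axes [ 6.5 -0.3  9. ] tilt 0.0048 mom tool [ 1.09 -0.17  0.09] open 0.203
```

Call:
drive_tool --commands '[{"dx":0,"dy":0.01,"dz":0,"wx":0,"wy":0,"wz":0,"claw":0},{"dx":0,"dy":0.01,"dz":0,"wx":0,"wy":0,"wz":0,"claw":0},{"dx":0,"dy":0.01,"dz":0,"wx":0,"wy":0,"wz":0,"claw":0},{"dx":0,"dy":0.01,"dz":0,"wx":0,"wy":0,"wz":0,"claw":0},{"dx":0,"dy":0,"dz":0,"wx":0,"wy":0,"wz":0,"claw":0}]'

```text
clock: 16.3
tool_pos: [0.6281, -0.0643, 0.1224]
eef_rot: [0.654, 0.719, -0.174, -0.158]
contact_force: [0.4, 0.3, 9.6]
opening: 0.194
```

```bash
python3 - <<'E'
from plant import r
from h import *
s=r.get_state();rep(s)
E
```

```text
t 16.3 sole in board mm [-102.6   51.2    0.8] F board axes [ 4.  -0.3  8.8] tilt 0.0021 mom tool [ 0.38 -0.24  0.09] open 0.194
```

Call:
drive_tool --commands '[{"dx":0,"dy":0,"dz":-0.02,"wx":0,"wy":0,"wz":0,"claw":0},{"dx":0,"dy":0,"dz":-0.03,"wx":0,"wy":0,"wz":0,"claw":0},{"dx":0,"dy":0,"dz":-0.03,"wx":0,"wy":0,"wz":0,"claw":0},{"dx":0.02,"dy":-0.03,"dz":-0.02,"wx":0,"wy":0,"wz":0,"claw":0},{"dx":0.035,"dy":-0.03,"dz":-0.01,"wx":0,"wy":0,"wz":0,"claw":0},{"dx":0.035,"dy":-0.03,"dz":0,"wx":0,"wy":0,"wz":0,"claw":0},{"dx":0.035,"dy":-0.03,"dz":0,"wx":0,"wy":0,"wz":0,"claw":0},{"dx":0.04,"dy":0,"dz":0,"wx":0,"wy":0,"wz":0,"claw":0},{"dx":0.04,"dy":0,"dz":0,"wx":0,"wy":0,"wz":0,"claw":0},{"dx":0.04,"dy":0,"dz":0,"wx":0,"wy":0,"wz":0,"claw":0},{"dx":0,"dy":0,"dz":0,"wx":0,"wy":0,"wz":0,"claw":0}]'

```text
clock: 17.4
tool_pos: [0.5456, 0.1818, 0.2739]
eef_rot: [0.65, 0.723, -0.172, -0.16]
contact_force: [-1.0, 0.7, -2.3]
opening: 0.204
```

```bash
python3 - <<'E'
from plant import r
from h import *
s=r.get_state();rep(s);print(s["tool_pos"])
look("x",[("scene",(150,130,160,160)),("top",(250,130,150,150))],"pics/b3.png")
E
```

```text
t 17.4 sole in board mm [  18.7 -201.5  109.1] F board axes [-0.2 -0.8 -2.5] tilt 0.0036 mom tool [-0.73 -0.05  0.01] open 0.204
[0.54560759 0.18177409 0.27389837]
```

View pics/b3.png

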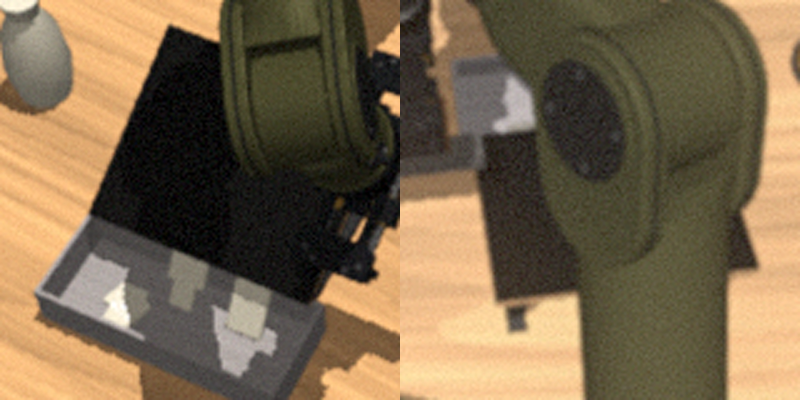

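All three pieces are in the tray, at (125,305), (187,278) and (250,310) in the scene half, and the board is clear. I'll return to the mat.

```bash
python3 - <<'E'
from plant import r
from h import *
s=r.get_state();delta(s,pose_flat(.474,.378,.15,.306))
E
```

```text
turn (tool) [-0.4714 -0.0491 -0.2058] | 0.517  shift after turn [ 0.2159 -0.0092  0.1232]  shift now-frame [0.2093 0.0081 0.1341]
```

Call:
drive_tool --commands '[{"dx":0,"dy":0,"dz":0,"wx":-0.1178,"wy":-0.0123,"wz":-0.0515,"claw":0},{"dx":0,"dy":0,"dz":0,"wx":-0.1178,"wy":-0.0123,"wz":-0.0515,"claw":0},{"dx":0,"dy":0,"dz":0,"wx":-0.1178,"wy":-0.0123,"wz":-0.0515,"claw":0},{"dx":0,"dy":0,"dz":0,"wx":-0.1178,"wy":-0.0123,"wz":-0.0515,"claw":0},{"dx":0.036,"dy":-0.0015,"dz":0.01,"wx":0,"wy":0,"wz":0,"claw":0},{"dx":0.036,"dy":-0.0015,"dz":0.01,"wx":0,"wy":0,"wz":0,"claw":0},{"dx":0.036,"dy":-0.0015,"dz":0.02,"wx":0,"wy":0,"wz":0,"claw":0},{"dx":0.036,"dy":-0.0015,"dz":0.025,"wx":0,"wy":0,"wz":0,"claw":0},{"dx":0.036,"dy":-0.0015,"dz":0.028,"wx":0,"wy":0,"wz":0,"claw":0},{"dx":0.036,"dy":-0.0015,"dz":0.03,"wx":0,"wy":0,"wz":0,"claw":0},{"dx":0,"dy":0,"dz":0,"wx":0,"wy":0,"wz":0,"claw":0},{"dx":0,"dy":0,"dz":0,"wx":0,"wy":0,"wz":0,"claw":0}]'

```text
clock: 18.7
tool_pos: [0.4753, 0.3763, 0.1496]
eef_rot: [0.592, 0.806, -0.001, 0.0]
contact_force: [0.7, -0.5, -1.8]
opening: 0.199
```

```bash
python3 - <<'E'
from plant import r
from h import *
s=r.get_state();print(s["tool_pos"],s["contact_force"]);delta(s,pose_flat(.474,.378,.0545,.306))
E
```

```text
[0.47529429 0.37628861 0.14959517] [ 0.66551664 -0.53027808 -1.78783752]
turn (tool) [-0.0015  0.0022 -0.0025] | 0.004  shift after turn [ 0.002  -0.0007  0.0951]  shift now-frame [ 0.0022 -0.0006  0.0951]
```

Call:
drive_tool --commands '[{"dx":0.001,"dy":0,"dz":0.03,"wx":0,"wy":0,"wz":0,"claw":0},{"dx":0,"dy":0,"dz":0.03,"wx":0,"wy":0,"wz":0,"claw":0},{"dx":0,"dy":0,"dz":0.018,"wx":0,"wy":0,"wz":0,"claw":0},{"dx":0,"dy":0,"dz":0.008,"wx":0,"wy":0,"wz":0,"claw":0},{"dx":0,"dy":0,"dz":0.005,"wx":0,"wy":0,"wz":0,"claw":0},{"dx":0,"dy":0,"dz":0,"wx":0,"wy":0,"wz":0,"claw":0},{"dx":0,"dy":0,"dz":0,"wx":0,"wy":0,"wz":0,"claw":0}]'

```text
clock: 19.4
tool_pos: [0.4759, 0.3789, 0.0608]
eef_rot: [0.592, 0.806, 0.001, 0.0]
contact_force: [0.3, 0.1, -2.0]
opening: 0.202
```

```bash
python3 - <<'E'
from plant import r
from h import *
s=r.get_state();print(s["tool_pos"],s["contact_force"]);delta(s,pose_flat(.474,.378,.0525,.306))
E
```

```text
[0.47594342 0.37886938 0.06078578] [ 0.30377068  0.14376298 -1.95608226]
turn (tool) [ 0.0025 -0.001  -0.0033] | 0.004  shift after turn [-0.0002 -0.0021  0.0083]  shift now-frame [-0.0003 -0.0021  0.0083]
```

Call:
drive_tool --commands '[{"dx":0,"dy":0,"dz":0.004,"wx":0,"wy":0,"wz":0,"claw":0},{"dx":0,"dy":0,"dz":0.002,"wx":0,"wy":0,"wz":0,"claw":0},{"dx":0,"dy":0,"dz":0.001,"wx":0,"wy":0,"wz":0,"claw":0},{"dx":0,"dy":0,"dz":0,"wx":0,"wy":0,"wz":0,"claw":0}]'

```text
clock: 19.8
tool_pos: [0.475, 0.3788, 0.0526]
eef_rot: [0.592, 0.806, 0.0, 0.0]
contact_force: [0.1, 0.0, -3.8]
opening: 0.2
```

Call:
drive_tool --commands '[{"dx":0,"dy":0,"dz":0.001,"wx":0,"wy":0,"wz":0,"claw":0},{"dx":0,"dy":0,"dz":0,"wx":0,"wy":0,"wz":0,"claw":0}]'

```text
clock: 20.0
tool_pos: [0.4751, 0.3787, 0.0524]
eef_rot: [0.592, 0.806, 0.001, 0.0]
contact_force: [0.1, -1.6, 4.4]
opening: 0.198
```

The scraper is in contact with the mat. I'll release it slowly and rise.

Call:
drive_tool --commands '[{"dx":0,"dy":0,"dz":0,"wx":0,"wy":0,"wz":0,"claw":0.5},{"dx":0,"dy":0,"dz":0,"wx":0,"wy":0,"wz":0,"claw":1},{"dx":0,"dy":0,"dz":0,"wx":0,"wy":0,"wz":0,"claw":1},{"dx":0,"dy":0,"dz":0,"wx":0,"wy":0,"wz":0,"claw":1},{"dx":0,"dy":0,"dz":0,"wx":0,"wy":0,"wz":0,"claw":1},{"dx":0,"dy":0,"dz":0,"wx":0,"wy":0,"wz":0,"claw":1},{"dx":0,"dy":0,"dz":0,"wx":0,"wy":0,"wz":0,"claw":1}]'

```text
clock: 20.7
tool_pos: [0.475, 0.3787, 0.0516]
eef_rot: [0.592, 0.806, 0.0, 0.0]
contact_force: [-1.3, 0.6, -0.2]
opening: 0.816
```

Call:
drive_tool --commands '[{"dx":0,"dy":0,"dz":-0.01,"wx":0,"wy":0,"wz":0,"claw":1},{"dx":0,"dy":0,"dz":-0.02,"wx":0,"wy":0,"wz":0,"claw":1},{"dx":0,"dy":0,"dz":-0.04,"wx":0,"wy":0,"wz":0,"claw":1},{"dx":0,"dy":0,"dz":-0.04,"wx":0,"wy":0,"wz":0,"claw":1},{"dx":0,"dy":0,"dz":-0.04,"wx":0,"wy":0,"wz":0,"claw":1},{"dx":0,"dy":0,"dz":-0.04,"wx":0,"wy":0,"wz":0,"claw":1},{"dx":0.04,"dy":0,"dz":-0.03,"wx":0,"wy":0,"wz":0,"claw":1},{"dx":0.04,"dy":-0.03,"dz":0,"wx":0,"wy":0,"wz":0,"claw":1},{"dx":0.03,"dy":-0.03,"dz":0,"wx":0,"wy":0,"wz":0,"claw":1},{"dx":0.03,"dy":-0.03,"dz":0,"wx":0,"wy":0,"wz":0,"claw":1},{"dx":0,"dy":0,"dz":0,"wx":0,"wy":0,"wz":0,"claw":1}]'

```text
clock: 21.8
tool_pos: [0.3391, 0.4896, 0.2734]
eef_rot: [0.587, 0.809, 0.001, -0.003]
contact_force: [0.2, 0.5, -0.3]
opening: 0.998
```

```bash
python3 - <<'E'
from plant import r
from h import *
s=r.get_state();print(s["clock"],s["tool_pos"],s["contact_force"],s["opening"])
look("x",[("scene",(130,130,310,190)),("top",(140,130,250,153))],"pics/b4.png")
import cv2
a=cv2.imread("pics/b4.png");print(a.shape)
E
```

```text
21.8 [0.33911572 0.48957324 0.27337071] [ 0.1609199   0.54009451 -0.2996225 ] 0.9977869234364992Traceback (most recent call last):
  File "<stdin>", line 4, in <module>
  File "h.py", line 36, in look
    cv2.imwrite(out,np.clip(np.hstack(o)*1.4,0,255).astype(np.uint8))
                            ~~~~~~~~~^^^
    return _nx.concatenate(arrs, 1, dtype=dtype, casting=casting)
           ~~~~~~~~~~~~~~~^^^^^^^^^^^^^^^^^^^^^^^^^^^^^^^^^^^^^^^
ValueError: all the input array dimensions except for the concatenation axis must match exactly, but along dimension 0, the array at index 0 has size 245 and the array at index 1 has size 244
```

```bash
python3 - <<'E'
from plant import snapshot
from h import *
import cv2
I={n:snapshot(n)["color"][...,::-1].copy() for n in("scene","top")}
for n in I: cv2.imwrite(f"pics/{n}_end.png",I[n])
def c(n,x,y,w,h): return np.clip(cv2.resize(I[n][y:y+h,x:x+w],(400,300),interpolation=cv2.INTER_CUBIC)*1.5,0,255).astype(np.uint8)
cv2.imwrite("pics/b4.png",np.vstack([np.hstack([c("scene",160,210,120,90),c("top",262,135,120,90)]),np.hstack([c("scene",320,230,120,90),c("top",130,185,120,90)])]))
S=[("vase","scene",(140,115,50,65)),("bell","scene",(105,200,45,45)),("stapler","scene",(290,295,65,70)),("bell","top",(390,135,40,35)),("stapler","top",(192,125,32,60)),("vase","top",(412,200,50,40))]
for o,n,(x,y,w,h) in S:
    a=cv2.imread(f"pics/{n}0.png")[y:y+h,x:x+w].astype(np.float32).mean(2);b=I[n][y:y+h,x:x+w].astype(np.float32).mean(2)
    print(o,n,"shift px",np.round(cv2.phaseCorrelate(a,b)[0],2),"meandiff",np.abs(a-b).mean().round(1))
E
```

```text
vase scene shift px [0.02 0.11] meandiff 5.4
bell scene shift px [0.52 0.48] meandiff 5.0
stapler scene shift px [-0.03 -0.  ] meandiff 5.3
bell top shift px [ 0.12 -0.04] meandiff 20.3
stapler top shift px [-0.03 -0.06] meandiff 19.0
vase top shift px [-0.11 -0.09] meandiff 22.3
```

View pics/b4.png

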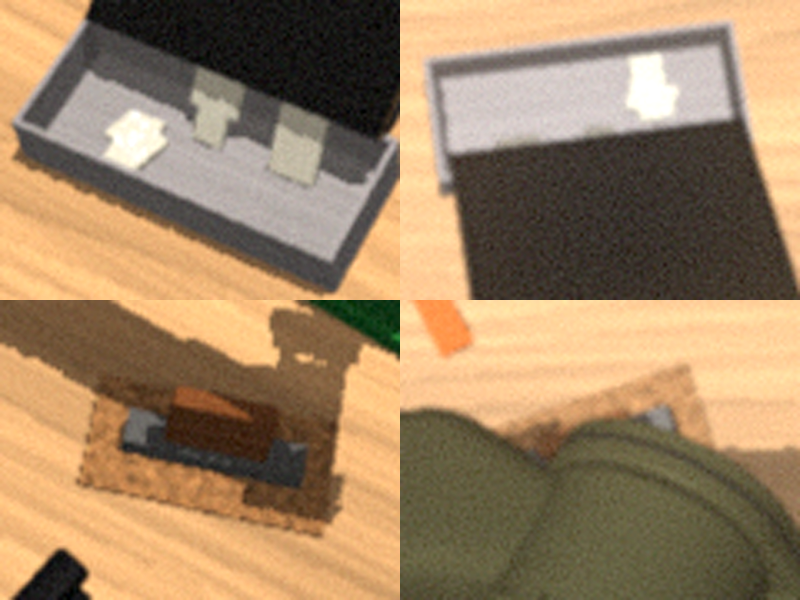

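```bash
python3 - <<'E'
from h import *
B=R.from_euler('z',BOARD[2]).as_matrix();o=np.array([BOARD[0],BOARD[1],0]);ez=np.array([0,0,1.])
def t(n,p,z): return ((unproj(n,p,ez,z)-o)@B*1000).round().tolist()
print("scene low ends mid L,R; single L,R @z5",t("scene",[(218.5,250.5),(226.5,254.8),(240.5,261.5),(254.6,265.8)],.005))
print("scene corner where shade/light boundary mid, single @z40",t("scene",[(220,240),(247,248)],.04))
print("top lips @z5, z30",t("top",[(298,176.3),(322,174)],.005),t("top",[(298,176.3),(322,174)],.03))
print("third @z8",t("scene",[(201,251.5)],.008),t("top",[(337.5,161)],.008))
# floor/near wall bounds for reference in scene
W=np.array([(-85,y,z) for y in(-80,0) for z in(5,55)]+[(-98,-70,70),(-98,0,70)])/1000
print(proj("scene",W@B.T+o).round(1).tolist())
E
```

```text
scene low ends mid L,R; single L,R @z5 [[-126.0, 19.0, 5.0], [-128.0, -7.0, 5.0], [-129.0, -51.0, 5.0], [-124.0, -90.0, 5.0]]
scene corner where shade/light boundary mid, single @z40 [[-112.0, 17.0, 40.0], [-102.0, -58.0, 40.0]]
top lips @z5, z30 [[-126.0, -64.0, 5.0], [-125.0, 10.0, 5.0]] [[-119.0, -66.0, 30.0], [-117.0, 6.0, 30.0]]
third @z8 [[-150.0, 58.0, 8.0]] [[-159.0, 62.0, 8.0]]
[[258.1, 252.7], [257.0, 243.2], [232.1, 241.4], [230.2, 231.7], [250.8, 242.6], [227.1, 232.5]]
```

The two leaning pieces have their feet on the tray floor at x ≈ -126 mm in both views, so their centres are at about x = -105 mm and z = 30 mm. The third lies flat at x ≈ -155 mm. The scraper stands in the middle of the mat and nothing else has moved, so I'm handing in.

```bash
python3 - <<'E'
from plant import r
s=r.get_state();print(s["clock"],abs(s["qd"]).max());r.finish_job()
E
```

```text
22.0 0.01605107534315632
the job is handed in; nothing more can be done
```

I wiped all three tile pieces into the steel tray in two passes, stood the scraper back on its mat, and handed the job in at 22 s. I don't have the verdict, since the hand-in reports none.

- **Wiping:** I gripped the scraper by its handle and wiped from about +85 mm to -102 mm on the board, at y = -38 mm and then y = +51 mm. The readings worked out to about 10–12.5 N on the board, with under 0.01 rad of tilt. I only read the force every few rows, so I can't rule out brief peaks in between.
- **Pieces:** The last pictures show a clear board. One piece lies flat in the tray. The other two lean against its inner wall, with their feet on the floor in both views. I estimate their centres at x ≈ -105 mm and z ≈ 30 mm, inside the limits, but their upper parts are hidden under the board edge.
- **Scraper:** It stands upright and released on the mat. I set it down at (0.475, 0.379), within about 5 mm of the mat's fitted centre. The arm partly hid it in the last top view, so that check rests on the scene view and the grip position.
- **Vase, bell and stapler:** Comparing first and last pictures, they shifted at most about 0.1 px. The one exception was the bell, at 0.5 px in one view and 0.1 px in the other, which I take to be noise.

The only failed steps were two early move calls refused for missing keys, before the arm had moved. I viewed nine pictures in all.

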